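# Pop open the battery door of a portioning scale

### The arm

A 6-joint arm with a two-finger parallel gripper is mounted at the origin on the work surface. World frame = base frame: x ahead of the robot, y to its left, z up, the work surface at z = 0. Lengths are in mm, angles in rad, forces in N, time in s.
With the tool pointing down it reaches from about 375 to 900 mm from the base axis. Payload 3.1 kg.
Tool frame: the origin (TCP) lies on the centre line of the jaws, within the pads' length; the fingertips stand 8 mm ahead of it and the grasp point (between the pads) lies 11 mm behind it; z points along the fingers, y is the direction in which the jaws open and shut (so a half turn about z gives the same grasp; the last joint's range is limited). The gripper opens to 87 mm and grips with 3 to 60 N. Pads are 19 mm wide; open, the fingers measure 117 mm over their backs; the gripper's body (75 mm by 190 mm) begins 51 mm behind the grasp point.
Start: joints at [-1.429, 0.527, 1.433, -0, 1.181, -0.178], TCP at [197.101, -593.083, 230.548] pointing down, gripper open.
Joint ranges: [-3.08, 3.08], [-0.75, 2.2], [0.22, 2.44], [-1.43, 4.57], [0, 2.65], [-2.85, 2.85]. Speed limits (rad/s): [2.79, 2.79, 3.14, 3.14, 3.14, 3.14].

### API

Orientations are given as a 3x3 rotation matrix whose columns are the frame's x, y, z axes.
In Python, from cell import bot gives the robot as it stands.
- The arm moves only by the shell command python3 -m crank 'ROWS' [FORCE]. ROWS is JSON, a list of rows, each an object with "jaw": the finger opening in m, from 0 to 0.087; "translation": the shift along the tool's x, y, z in m, a list of three; "yaw": the turn about the tool's z in degrees. In form: [{"jaw": jaw, "translation": [x, y, z], "yaw": yaw}, ...]. A call has 1 to 8 rows; each row shifts and turns the commanded pose from where the row before left it, along the tool's axes as they then stand; what a row does not reach is not made up. A row lasts 1/10 s, in which the tool goes at most 50 mm and 8.59 degrees, less where a joint would pass 70% of its speed; a pose out of reach is approached as far as the arm can. A call with a gripper value outside its range is refused whole. The fingers move at their own pace and stop on an object; FORCE is the grip in N (left out, the last holds). Time passes only in rows, so rows that do not move let the fingers close. It gives the time, the measured TCP pose, the force and the opening at its end, in the units of the state.
- bot.observe(): the state, without advancing time (a new reading comes with each control period).
- bot.grab_frame(name): name is "scene" or "top"; returns (picture, depth): 400x640x3 uint8, red, green, blue; 400x640 float32, mm along the optical axis (not along the pixel's ray), 0 where there is no reading.
- bot.camera_model(name): a dict with "intrinsics" (3x3 intrinsics, pixels), "k1" (the pictures are not rectified: a ray, as slopes to the right and down, at radius r is drawn at 1 + k1 r^2 times it, then the intrinsics apply), "R" (3x3) and "t" (3): a world point X has camera coordinates R X + t. Camera axes: x right, y down, z forward; pixel columns grow to the right and rows downward; lengths in mm; the calibration is good to about 2 mm. A picture is of the moment at which its call begins. camera_model takes no time and is no camera call.
- bot.sign_off(): hands the job in, once; it reports no verdict.
The state is a dict: "time": time; "joint_pos": joint angles; "qd": joint speeds; "effort": joint torques, N m; "tcp_pos": TCP position; "orientation": TCP orientation; "wrist_force": force on the tool from outside, world axes, zero at the start; "moment": the same for the moment, N m; "finger_gap": finger opening in mm.
Only numpy, scipy, OpenCV 4.12 (cv2) and the standard library are available. Lean on these libraries where they do the work, as an engineer would, in place of code of your own. Each camera call takes 0.05 s, during which the arm holds its last target.

### The job

The portioning scale's battery is flat and its platter is already off. With a fingertip, feel lightly along the flat strip beside the battery door until you find the flush release pad, press the pad right in so that the door springs open, and take the hand clear, leaving the door open. Use touch only: do not press hard on the casing, do not push on the cross-shaped weighing support, and do not lift or shift the spare pack, the tubs or anything else lying about.

Things in the scene. Friction and masses are not known exactly. Their poses are not given: they have to be found in the camera images.
- scale: The scale: cream plastic, 366 (x) by 352 mm, fixed, platter off. Origin: on the bench under its middle; x points from the sloped console (display, keys; at -x) to the back, y to its left, z up. Flat rigid deck (x -110 to 180 mm) 66 mm above the bench; in it at the left a flat panel, x -34 to 104, y 58 to 162 mm, inset 1.5 mm: battery door at y 62 to 116, strip with the release pad at y 118 to 162.
- strip_mid (a point): Middle of the strip, on its top surface (scale frame x 35, y 140, z 64.5 mm); axes parallel to the scale's. The strip is 44 mm wide, 138 mm long along x, cream plastic like the door and rigid, but for the release pad let into it.
- strip_near (a point): Point on the strip's centre line and top surface, 36 mm towards the console from the strip's middle. The centre of the release pad lies somewhere between strip_near and strip_far; where, differs from start to start.
- strip_far (a point): Point on the strip's centre line and top surface, 36 mm towards the scale's back from the strip's middle: the other limit of the pad's centre.
- pad (a joint): Release pad's travel (m): 0 flush with the strip, 0.005 at its stop. Same cream plastic, 36 mm along x by 40 mm (nearly the strip's full width), centred on its centre line, a 2 mm seam around. Sprung: 1 N starts it, 4.5 N takes it to the stop; it returns by itself. Shut fingertips must lie wholly within its outline, or the strip stops them. The door's bolt lets go at about 2.5 to 3 mm.
- battery_door (a joint): Angle of the battery door (rad): 0 shut, level with the strip; 1.25 fully open. Plate 134 mm (x) by 54 mm, 3 mm thick, hinged along its right edge (scale frame y 60 mm): the free edge beside the strip rises and moves away from the strip. A spring throws it open within about a second once the bolt is drawn, and keeps it open. It cannot be opened while bolted.
- door_mid (a point): Middle of the battery door's top surface when shut (scale frame x 35, y 90, z 64.5 mm).
- spider: Cross-shaped aluminium weighing support (load cell) with four rubber pads, fixed at the middle of the deck: about 100 mm by 100 mm, standing to 17 mm above the deck (83 mm above the bench). Origin: its centre, on the deck. Delicate: not to be pushed on.
- pack_new: Bystander: spare battery pack, black block 100 by 44 by 31 mm, lying on the bench left of the scale. Origin: centre of its underside.
- lid_loose: Bystander: translucent tub lid, disc 102 mm across, 9 mm high, lying on the right back part of the scale's deck. Origin: centre of its underside.
- tub: Bystander: lidded portion tub of sauce, 102 mm across, 69 mm high, on the bench left of the scale's console. Origin: centre of its underside.
- platter: Bystander: the scale's stainless platter, 300 by 230 by 12.5 mm, lying on the bench to the robot's left. Origin: centre of its underside, on the bench.
- tub2: Bystander: lidded portion tub like the other, standing on the platter. Origin: centre of its underside.
- jug: Bystander: glass jug with handle, 116 mm across, 125 mm high, on the bench to the robot's right. Origin: centre of its underside.
- funnel: Bystander: steel funnel, mouth down, 110 mm across, 150 mm high, on the bench to the robot's left. Origin: centre of its mouth, on the bench.
- spoon: Bystander: steel spoon 200 mm long, lying on the platter. Origin: under the middle of its length, on the platter.

How it is judged:
By the outcome, as a careful person would: the job done as asked, in the order asked, and still so for the second after the job is handed in, with the robot touching nothing.
It also fails if it takes over 54 s, if anything falls off the work surface, if the arm or the gripper's body presses on something with over 40 N, if the wrist force passes 120 N, or if a joint passes its speed limit or range.

## Working session

There is one attempt and no reset: what is moved stays moved. The work goes in short steps, Python scripts to look and compute and a shell command to move; the robot and the scene stay as the last step left them, time stands still between calls to the robot, and variables do not carry over. Pictures are saved under pics/ and viewed, and the job is handed in when it is done.

```bash
ls; mkdir -p pics; python3 - <<'E'
from cell import bot
import cv2, numpy as np
for n in ("scene","top"):
    p,d=bot.grab_frame(n); cv2.imwrite(f"pics/{n}0.png",p[:,:,::-1]); np.savez(f"{n}0.npz",p=p,d=d)
    print(n,bot.camera_model(n))
s=bot.observe(); print(s)
E
```

```text
pics
scene {'intrinsics': array([[516.83847785,   0.        , 316.87035446],
       [  0.        , 516.83847785, 192.76556468],
       [  0.        ,   0.        ,   1.        ]]), 'k1': -0.13027825611717936, 'R': array([[-0.75040755,  0.66097281,  0.00185754],
       [ 0.42309659,  0.48250015, -0.76693082],
       [-0.50781669, -0.57472476, -0.64172709]]), 't': array([ 385.03985753, -103.87426679, 1976.86576467])}
top {'intrinsics': array([[471.94771087,   0.        , 326.87162777],
       [  0.        , 471.94771087, 203.40513859],
       [  0.        ,   0.        ,   1.        ]]), 'k1': -0.048914818383718174, 'R': array([[ 7.56217256e-04, -9.99998665e-01,  1.44825566e-03],
       [-9.83701390e-01, -1.00429985e-03, -1.79807028e-01],
       [ 1.79808242e-01, -1.28867793e-03, -9.83700836e-01]]), 't': array([ -34.58774575,  493.11661663, 1659.10484196])}
{'time': 0.1, 'joint_pos': array([-1.42848484e+00,  5.28381515e-01,  1.43375617e+00, -4.02951782e-05,
        1.18144299e+00, -1.78517247e-01]), 'qd': array([-0.00054671, -0.00482956, -0.00419645, -0.00065455,  0.00102962,
       -0.00081616]), 'effort': array([-3.15393036e-04, -4.40986562e+01, -1.77150929e+01,  6.34119054e-02,
        5.34162868e-02, -4.34466551e-05]), 'tcp_pos': array([ 197.00917048, -592.45363228,  229.67011418]), 'orientation': array([[ 9.48969615e-01,  3.15367356e-01, -3.18867455e-04],
       [ 3.15367358e-01, -9.48967638e-01,  1.96264204e-03],
       [ 3.16358333e-04, -1.96304804e-03, -9.99998023e-01]]), 'wrist_force': array([-0.34104935, -0.65194225,  0.27522981]), 'moment': array([ 0.00129838,  0.05616003, -0.0012557 ]), 'finger_gap': 86.74711516709179}
```

View pics/top0.png

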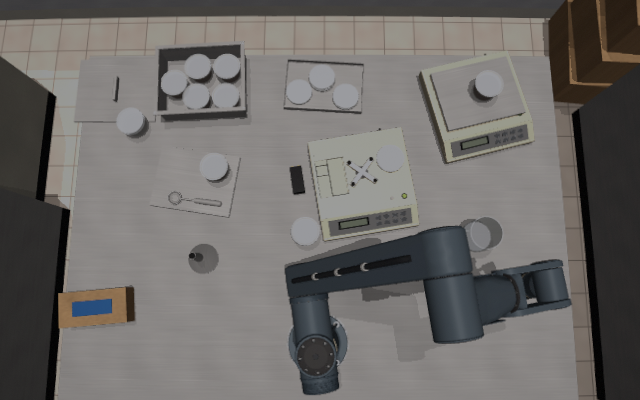

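View pics/scene0.png

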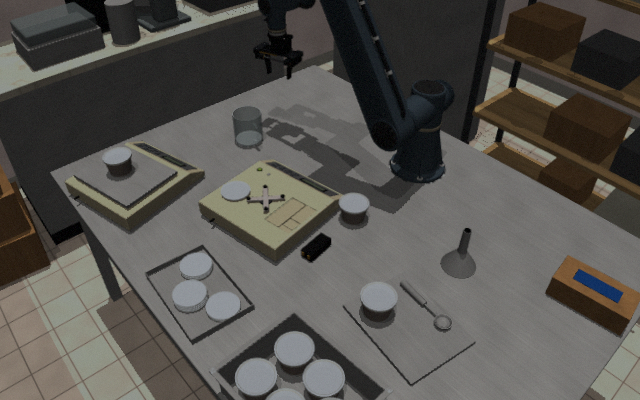

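The target scale is the one without a platter, at top (310–418, 128–240), with the seams of the panel at about (316–348, 157–196). I'll zoom in on it.

```bash
cat > h.py <<'E'
import numpy as np, cv2
from cell import bot
def cm(n):
    c=bot.camera_model(n); return c['intrinsics'],c['k1'],c['R'],c['t']
def ray(n,u,v):
    K,k,R,t=cm(n); x=(u-K[0,2])/K[0,0]; y=(v-K[1,2])/K[1,1]
    p=cv2.undistortPoints(np.array([[[u,v]]],float),K,np.array([k,0,0,0.]))[0,0]
    d=R.T@np.array([p[0],p[1],1]); return -R.T@t,d/d[2] if 0 else d
def onz(n,u,v,z):
    o,d=ray(n,u,v); return o+d*(z-o[2])/d[2]
def proj(n,X):
    K,k,R,t=cm(n); 
    return cv2.projectPoints(np.atleast_2d(X).astype(float),cv2.Rodrigues(R)[0],t,K,np.array([k,0,0,0.]))[0][:,0]
E
python3 - <<'E'
import numpy as np,cv2
p=np.load('top0.npz')['p'][120:250,290:430,::-1]
cv2.imwrite('pics/topz.png',cv2.resize(p,None,fx=4.5,fy=4.5,interpolation=cv2.INTER_CUBIC))
p=np.load('scene0.npz')['p'][150:260,190:350,::-1]
cv2.imwrite('pics/scz.png',cv2.resize(p,None,fx=5,fy=5,interpolation=cv2.INTER_CUBIC))
E
```

```text
(no output)
```

View pics/topz.png

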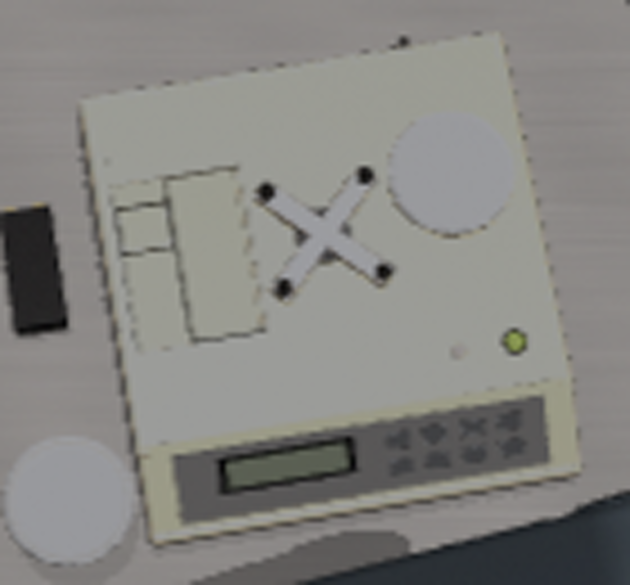

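View pics/scz.png

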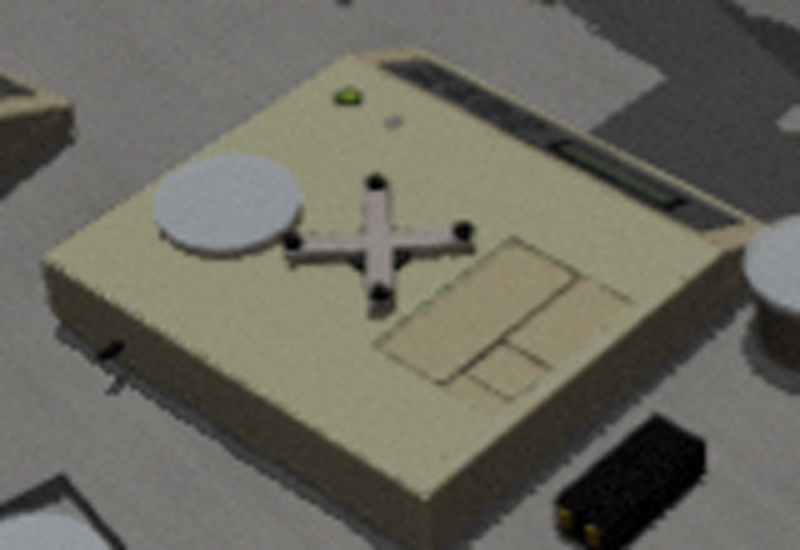

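```bash
cat > fit.py <<'E'
from h import *
from scipy.optimize import least_squares
T=lambda a,b:(290+(a+.5)/4.5-.5,120+(b+.5)/4.5-.5); S=lambda a,b:(190+(a+.5)/5-.5,150+(b+.5)/5-.5)
obs=[('top',T(165,177),(103,117,65)),('top',T(240,167),(104,59,65)),('top',T(192,340),(-33,117,65)),('top',T(265,328),(-34,59,65)),
('top',T(80,102),(181,176,66)),('top',T(503,33),(181,-176,66)),
('scene',S(515,237),(-34,59,65)),('scene',S(578,275),(-33,117,65)),('scene',S(445,384),(103,117,65)),('scene',S(374,346),(104,59,65)),('scene',S(428,497),(181,176,66)),('scene',S(45,260),(181,-176,66))]
P={n:np.array([onz(n,*uv,X[2])[:2] for m,uv,X in obs if m==n]) for n in('top','scene')}
L={n:np.array([X[:2] for m,uv,X in obs if m==n],float) for n in P}
def rig(A,B):
    ca,cb=A.mean(0),B.mean(0); a=A-ca;b=B-cb
    th=np.arctan2((a[:,0]*b[:,1]-a[:,1]*b[:,0]).sum(),(a*b).sum())
    R=np.array([[np.cos(th),-np.sin(th)],[np.sin(th),np.cos(th)]]); t=cb-R@ca
    return th,R,t
for n in('top','scene','both'):
    A=np.vstack([L['top'],L['scene']]) if n=='both' else L[n]; B=np.vstack([P['top'],P['scene']]) if n=='both' else P[n]
    th,R,t=rig(A,B); 
    if __name__=='__main__': print(n,th,np.degrees(th),t,'\n',np.round(A@R.T+t-B,1).tolist())
if __name__=='__main__':
    for uv in [(115,208),(165,203),(172,250),(122,255)]:
        print('top pad',(R.T@(onz('top',*T(*uv),64.5)[:2]-t)).round(1))
    for uv in [(505,341),(550,367),(513,401),(468,376)]:
        print('sc pad',(R.T@(onz('scene',*S(*uv),64.5)[:2]-t)).round(1))
    for n in('top','scene'):
        d=np.load(n+'0.npz')['d']; 
        for uv,m in [((40,90),'bench')]: pass
    for q in [(35,140),(71,140),(-1,140),(79,140)]: print(q,(R@np.array(q)+t).round(1))
E
python3 fit.py
```

```text
top 0.1623914882273432 9.30434690427516 [ 569.62970252 -164.8264371 ] 
 [[-1.2, -0.9], [0.7, 2.6], [-1.3, -1.3], [-2.7, -0.5], [3.5, 0.9], [0.9, -0.9]]
scene 0.179358149134261 10.276464966671156 [ 568.19606805 -162.63136324] 
 [[0.4, 0.6], [-2.2, 0.5], [1.3, 0.7], [0.1, 1.4], [-1.6, 1.3], [1.9, -4.5]]
both 0.17085762313679959 9.789420703375383 [ 568.90903875 -163.73024617] 
 [[-3.0, 0.9], [-0.6, 4.5], [-2.9, -0.6], [-3.9, 0.2], [1.1, 3.2], [1.3, 2.0], [1.6, -0.1], [-0.5, -0.1], [3.1, -1.1], [1.5, -0.4], [0.9, -1.1], [1.4, -7.4]]
top pad [ 87.3 159.6]
top pad [ 84.6 119.2]
top pad [ 45.3 120.3]
top pad [ 48.  160.5]
sc pad [ 45.8 121.4]
sc pad [ 46.2 159.5]
sc pad [ 84.4 161.6]
sc pad [ 85.1 124.6]
(35, 140) [579.6 -19.8]
(71, 140) [615.1 -13.7]
(-1, 140) [544.1 -25.9]
(79, 140) [623.  -12.3]
```

The pad's seam shows in both views, at scale x ≈ 46–85, so its centre is at x ≈ 66, y ≈ 140 (size about 38 mm, which is plausible). I'll turn the tool parallel to the scale, shut the jaws, then touch the plain strip first and the pad after it.

```bash
python3 -m crank '[{"jaw":0,"translation":[0,0,0],"yaw":4.3},{"jaw":0,"translation":[0,0,0],"yaw":4.3},{"jaw":0,"translation":[0,0,0],"yaw":0},{"jaw":0,"translation":[0,0,0],"yaw":0}]' 10
cat > go.py <<'E'
import sys
from h import *
from fit import R,t,th
s=bot.observe(); O=s['orientation']; p=s['tcp_pos']
q=np.array([float(a) for a in sys.argv[1:4]]) # scale x,y, tip height above the bench
g=np.r_[R@q[:2]+t,q[2]+8]
print('t',s['time'],'tcp',p.round(1),'scale',(R.T@(p[:2]-t)).round(1),'yawerr',np.degrees(np.arctan2(O[1,0],O[0,0])-th).round(2),'F',s['wrist_force'].round(2),'gap',s['finger_gap'])
print('tool delta mm',(O.T@(g-p)).round(1))
E
python3 go.py 15 140 170
```

```text
time: 0.5
tcp_pos: [197.1, -592.8, 230.2]
orientation: [[0.985, 0.171, -0.0], [0.171, -0.985, 0.001], [0.0, -0.001, -1.0]]
wrist_force: [-0.1, -1.1, -0.2]
finger_gap: 63.0
t 0.5 tcp [ 197.1 -592.8  230.2] scale [-439.4 -359.6] yawerr 0.08 F [-0.09 -1.08 -0.24] gap 62.957104173333555
tool delta mm [ 455.1 -498.9   52.6]
```

```bash
python3 -m crank '[{"jaw":0,"translation":[0.028,-0.031,0.001],"yaw":0},{"jaw":0,"translation":[0.028,-0.031,0.001],"yaw":0},{"jaw":0,"translation":[0.028,-0.031,0.001],"yaw":0},{"jaw":0,"translation":[0.028,-0.031,0.001],"yaw":0},{"jaw":0,"translation":[0.028,-0.031,0.001],"yaw":0},{"jaw":0,"translation":[0.028,-0.031,0.001],"yaw":0},{"jaw":0,"translation":[0.028,-0.031,0.001],"yaw":0},{"jaw":0,"translation":[0.028,-0.031,0.001],"yaw":0}]'
python3 go.py 15 140 170
```

```text
time: 1.3
tcp_pos: [376.4, -309.2, 222.6]
orientation: [[0.985, 0.171, 0.0], [0.171, -0.985, -0.0], [0.0, 0.0, -1.0]]
wrist_force: [0.5, -0.7, -0.6]
finger_gap: 2.8
t 1.3 tcp [ 376.4 -309.2  222.6] scale [-214.4 -110.6] yawerr 0.05 F [ 0.53 -0.69 -0.57] gap 2.787709907313683
tool delta mm [ 229.6 -250.4   44.6]
```

```bash
python3 -m crank '[{"jaw":0,"translation":[0.028,-0.031,0.005],"yaw":0},{"jaw":0,"translation":[0.028,-0.031,0.005],"yaw":0},{"jaw":0,"translation":[0.028,-0.031,0.005],"yaw":0},{"jaw":0,"translation":[0.028,-0.031,0.005],"yaw":0},{"jaw":0,"translation":[0.028,-0.031,0.005],"yaw":0},{"jaw":0,"translation":[0.028,-0.031,0.005],"yaw":0},{"jaw":0,"translation":[0.028,-0.031,0.005],"yaw":0},{"jaw":0,"translation":[0,0,0],"yaw":0}]'
python3 go.py 15 140 170
```

```text
time: 2.1
tcp_pos: [533.8, -59.5, 187.0]
orientation: [[0.984, 0.177, 0.001], [0.177, -0.984, 0.001], [0.001, -0.001, -1.0]]
wrist_force: [-0.1, 0.4, 1.1]
finger_gap: 0.7
t 2.1 tcp [533.8 -59.5 187. ] scale [-16.9 108.7] yawerr 0.39 F [-0.14  0.44  1.08] gap 0.6596703850977871
tool delta mm [ 32.1 -31.1   9.1]
```

```bash
python3 -m crank '[{"jaw":0,"translation":[0.016,-0.0155,0.02],"yaw":0.0},{"jaw":0,"translation":[0.016,-0.0155,0.02],"yaw":0},{"jaw":0,"translation":[0,0,0.02],"yaw":0},{"jaw":0,"translation":[0,0,0.02],"yaw":0},{"jaw":0,"translation":[0,0,0],"yaw":0},{"jaw":0,"translation":[0,0,0],"yaw":0}]'
python3 go.py 15 140 67
python3 - <<'E'
from h import *
p,d=bot.grab_frame('scene'); cv2.imwrite('pics/s1.png',cv2.resize(p[130:270,190:370,::-1],None,fx=4.4,fy=4.2,interpolation=cv2.INTER_CUBIC))
E
```

```text
time: 2.7
tcp_pos: [558.0, -28.1, 107.6]
orientation: [[0.985, 0.17, -0.001], [0.17, -0.985, 0.0], [-0.001, -0.0, -1.0]]
wrist_force: [0.4, 0.6, 0.6]
finger_gap: 0.3
t 2.7 tcp [558.  -28.1 107.6] scale [ 12.4 135.5] yawerr -0.01 F [0.37 0.57 0.62] gap 0.3106543023839273
tool delta mm [ 2.7 -4.5 32.6]
```

View pics/s1.png

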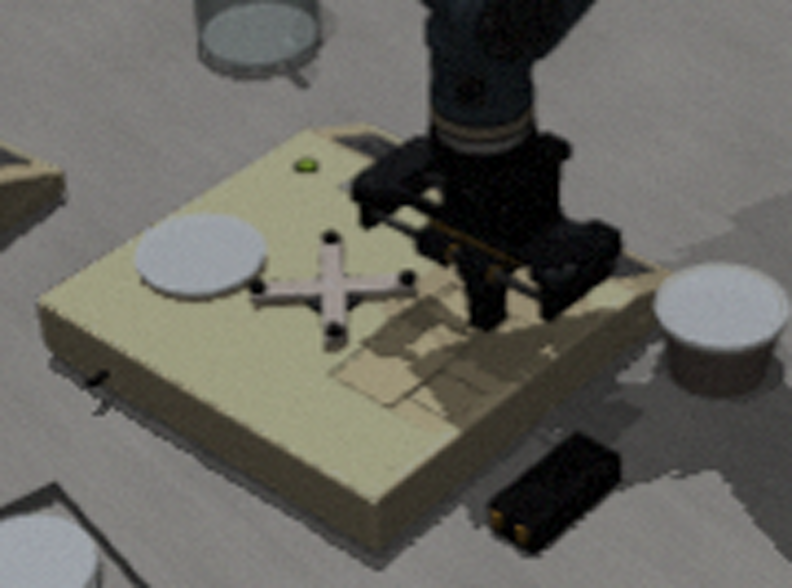

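The shut fingers hang above the strip near (490, 320), clear of the spider and the tub. Going down lightly onto the plain strip.

```bash
python3 -m crank '[{"jaw":0,"translation":[0.0025,-0.0045,0.012],"yaw":0},{"jaw":0,"translation":[0,0,0.012],"yaw":0},{"jaw":0,"translation":[0,0,0.004],"yaw":0},{"jaw":0,"translation":[0,0,0],"yaw":0},{"jaw":0,"translation":[0,0,0],"yaw":0}]'
python3 go.py 15 140 67;  python3 -m crank '[{"jaw":0,"translation":[0,0,0.001],"yaw":0},{"jaw":0,"translation":[0,0,0.001],"yaw":0},{"jaw":0,"translation":[0,0,0],"yaw":0}]'; python3 go.py 15 140 67
```

```text
time: 3.25
tcp_pos: [559.9, -22.6, 79.4]
orientation: [[0.985, 0.17, -0.0], [0.17, -0.985, 0.0], [-0.0, -0.0, -1.0]]
wrist_force: [1.3, -1.1, -0.6]
finger_gap: 0.3
t 3.25 tcp [559.9 -22.6  79.4] scale [ 15.1 140.6] yawerr -0.0 F [ 1.28 -1.05 -0.55] gap 0.2804643427975012
tool delta mm [-0.1  0.6  4.4]
time: 3.55
tcp_pos: [560.0, -22.7, 77.6]
orientation: [[0.985, 0.17, 0.0], [0.17, -0.985, -0.0], [0.0, 0.0, -1.0]]
wrist_force: [-0.7, -0.4, 0.5]
finger_gap: 0.4
t 3.55 tcp [560.  -22.7  77.6] scale [ 15.2 140.5] yawerr -0.01 F [-0.72 -0.35  0.52] gap 0.4225072708903838
tool delta mm [-0.2  0.5  2.6]
```

```bash
Z='{"jaw":0,"translation":[0,0,0],"yaw":0}'; python3 -m crank '[{"jaw":0,"translation":[0,0,0.001],"yaw":0},{"jaw":0,"translation":[0,0,0.001],"yaw":0},{"jaw":0,"translation":[0,0,0.001],"yaw":0},{"jaw":0,"translation":[0,0,0],"yaw":0},{"jaw":0,"translation":[0,0,0],"yaw":0}]' | grep -E 'tcp|force'; python3 -m crank '[{"jaw":0,"translation":[0,0,0.0005],"yaw":0},{"jaw":0,"translation":[0,0,0],"yaw":0},{"jaw":0,"translation":[0,0,0],"yaw":0}]' | grep -E 'tcp|force'; python3 -m crank '[{"jaw":0,"translation":[0,0,0.0005],"yaw":0},{"jaw":0,"translation":[0,0,0],"yaw":0},{"jaw":0,"translation":[0,0,0],"yaw":0}]' | grep -E 'tcp|force'
```

```text
tcp_pos: [559.9, -22.6, 74.5]
wrist_force: [0.9, -0.5, -1.3]
tcp_pos: [560.0, -22.7, 74.1]
wrist_force: [0.2, -0.6, 0.2]
tcp_pos: [559.9, -22.7, 73.5]
wrist_force: [0.4, -0.9, 0.2]
```

```bash
python3 -m crank '[{"jaw":0,"translation":[0,0,0.0005],"yaw":0},{"jaw":0,"translation":[0,0,0],"yaw":0},{"jaw":0,"translation":[0,0,0],"yaw":0}]' | grep -E 'tcp|force'
```

```text
tcp_pos: [560.0, -22.6, 73.0]
wrist_force: [0.1, -0.3, -0.5]
```

```bash
python3 -m crank '[{"jaw":0,"translation":[0,0,0.0005],"yaw":0},{"jaw":0,"translation":[0,0,0],"yaw":0},{"jaw":0,"translation":[0,0,0],"yaw":0}]' | grep -E 'tcp|force'
```

```text
tcp_pos: [560.0, -22.6, 72.9]
wrist_force: [-0.9, -0.0, 4.7]
```

```bash
python3 -m crank '[{"jaw":0,"translation":[0,0,0.0004],"yaw":0},{"jaw":0,"translation":[0,0,0],"yaw":0},{"jaw":0,"translation":[0,0,0],"yaw":0}]' | grep -E 'tcp|force'
```

```text
tcp_pos: [560.0, -22.7, 72.9]
wrist_force: [-1.9, 0.4, 6.5]
```

Rigid contact at TCP z = 72.9 (strip surface about 64.9), and it doesn't yield at 5–6 N. I'll lift off and touch where the seam shows the pad.

```bash
python3 -m crank '[{"jaw":0,"translation":[0,0,-0.006],"yaw":0},{"jaw":0,"translation":[0.017,0,0],"yaw":0},{"jaw":0,"translation":[0.017,0,0],"yaw":0},{"jaw":0,"translation":[0.017,0,0],"yaw":0},{"jaw":0,"translation":[0,0,0],"yaw":0},{"jaw":0,"translation":[0,0,0.003],"yaw":0},{"jaw":0,"translation":[0,0,0],"yaw":0},{"jaw":0,"translation":[0,0,0],"yaw":0}]'
python3 go.py 66 140 64.9;
```

```text
time: 6.35
tcp_pos: [608.9, -14.0, 74.8]
orientation: [[0.986, 0.17, -0.002], [0.17, -0.986, 0.0], [-0.002, -0.001, -1.0]]
wrist_force: [-0.6, -1.0, -0.4]
finger_gap: 0.5
t 6.35 tcp [608.9 -14.   74.8] scale [ 64.9 140.8] yawerr -0.02 F [-0.63 -1.   -0.37] gap 0.5152530740722037
tool delta mm [1.1 0.8 1.9]
```

```bash
python3 -m crank '[{"jaw":0,"translation":[0.0005,0.0006,0],"yaw":0},{"jaw":0,"translation":[0,0,0.001],"yaw":0},{"jaw":0,"translation":[0,0,0.001],"yaw":0},{"jaw":0,"translation":[0,0,0.0005],"yaw":0},{"jaw":0,"translation":[0,0,0],"yaw":0},{"jaw":0,"translation":[0,0,0],"yaw":0}]' | grep -E 'tcp|force'; python3 go.py 66 140 64.9
```

```text
tcp_pos: [610.8, -14.6, 72.7]
wrist_force: [-0.4, -0.6, 1.5]
t 6.95 tcp [610.8 -14.6  72.7] scale [ 66.6 139.9] yawerr -0.01 F [-0.41 -0.6   1.46] gap 0.3974066439566578
tool delta mm [-0.6 -0.1 -0.2]
```

```bash
python3 -m crank '[{"jaw":0,"translation":[0,0,0.0005],"yaw":0},{"jaw":0,"translation":[0,0,0],"yaw":0},{"jaw":0,"translation":[0,0,0],"yaw":0}]' | grep -E 'tcp|force'
```

```text
tcp_pos: [610.8, -14.6, 72.2]
wrist_force: [-0.6, -1.6, 0.8]
```

```bash
python3 -m crank '[{"jaw":0,"translation":[0,0,0.0003],"yaw":0},{"jaw":0,"translation":[0,0,0],"yaw":0},{"jaw":0,"translation":[0,0,0],"yaw":0}]' | grep -E 'tcp|force'
```

```text
tcp_pos: [610.8, -14.6, 71.9]
wrist_force: [-0.7, -1.5, 0.9]
```

It yields: 1 mm below the strip surface at about 1 N, so this is the pad. Pressing it in.

```bash
python3 -m crank '[{"jaw":0,"translation":[0,0,0.0005],"yaw":0},{"jaw":0,"translation":[0,0,0.0005],"yaw":0},{"jaw":0,"translation":[0,0,0],"yaw":0}]' | grep -E 'tcp|force'
```

```text
tcp_pos: [610.8, -14.5, 70.8]
wrist_force: [-0.0, -1.1, 1.9]
```

```bash
python3 -m crank '[{"jaw":0,"translation":[0,0,0.0005],"yaw":0},{"jaw":0,"translation":[0,0,0.0005],"yaw":0},{"jaw":0,"translation":[0,0,0],"yaw":0}]' | grep -E 'tcp|force'
```

```text
tcp_pos: [610.8, -14.5, 69.8]
wrist_force: [-1.9, -1.2, 2.0]
```

```bash
python3 -m crank '[{"jaw":0,"translation":[0,0,0.0005],"yaw":0},{"jaw":0,"translation":[0,0,0.0005],"yaw":0},{"jaw":0,"translation":[0,0,0],"yaw":0},{"jaw":0,"translation":[0,0,0],"yaw":0}]' | grep -E 'tcp|force'
```

```text
tcp_pos: [610.9, -14.5, 69.0]
wrist_force: [-2.0, 0.4, 3.9]
```

```bash
python3 -m crank '[{"jaw":0,"translation":[0,0,0.0005],"yaw":0},{"jaw":0,"translation":[0,0,0.0004],"yaw":0},{"jaw":0,"translation":[0,0,0],"yaw":0},{"jaw":0,"translation":[0,0,0],"yaw":0}]' | grep -E 'tcp|force'; python3 - <<'E'
from h import *
p,d=bot.grab_frame('scene'); cv2.imwrite('pics/s2.png',cv2.resize(p[130:270,190:370,::-1],None,fx=4.4,fy=4.2,interpolation=cv2.INTER_CUBIC))
E
```

```text
tcp_pos: [610.9, -14.4, 68.1]
wrist_force: [-1.6, 0.1, 4.2]
```

View pics/s2.png

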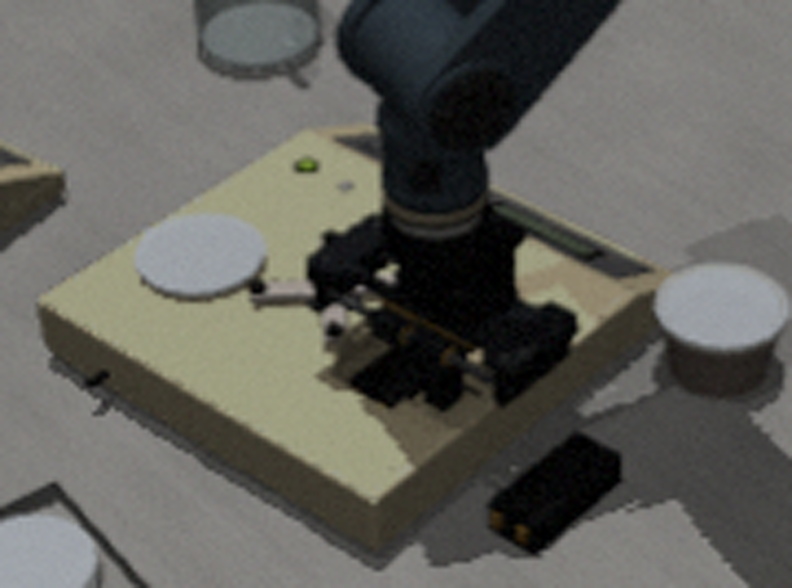

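A dark opening shows beside the finger at about (400, 375), so the door has come up. I'll press a touch more to reach the stop, then go straight up and away.

```bash
python3 -m crank '[{"jaw":0,"translation":[0,0,0.0004],"yaw":0},{"jaw":0,"translation":[0,0,0],"yaw":0}]' | grep -E 'tcp|force';  python3 -m crank '[{"jaw":0,"translation":[0,0,-0.005],"yaw":0},{"jaw":0,"translation":[0,0,-0.01],"yaw":0},{"jaw":0,"translation":[0,0,-0.02],"yaw":0},{"jaw":0,"translation":[0,0,-0.03],"yaw":0},{"jaw":0,"translation":[0,0,-0.03],"yaw":0},{"jaw":0,"translation":[0,0,-0.03],"yaw":0},{"jaw":0,"translation":[0,0,0],"yaw":0}]' | grep -E 'tcp|force'
```

```text
tcp_pos: [610.9, -14.5, 68.1]
wrist_force: [-2.0, 0.2, 6.8]
tcp_pos: [614.1, -14.8, 197.4]
wrist_force: [-0.1, -0.5, 0.9]
```

```bash
python3 -m crank '[{"jaw":0,"translation":[-0.02,0.03,-0.005],"yaw":0},{"jaw":0,"translation":[-0.02,0.03,-0.005],"yaw":0},{"jaw":0,"translation":[-0.02,0.03,-0.005],"yaw":0},{"jaw":0,"translation":[-0.02,0.03,0],"yaw":0},{"jaw":0,"translation":[-0.02,0.03,0],"yaw":0},{"jaw":0,"translation":[-0.02,0.03,0],"yaw":0},{"jaw":0,"translation":[-0.02,0.03,0],"yaw":0},{"jaw":0,"translation":[0,0,0],"yaw":0}]' | grep -E 'tcp|force'; python3 -m crank '[{"jaw":0,"translation":[0,0,0],"yaw":0},{"jaw":0,"translation":[0,0,0],"yaw":0}]' >/dev/null;  python3 - <<'E'
from h import *
p,d=bot.grab_frame('scene'); cv2.imwrite('pics/s3.png',cv2.resize(p[130:270,190:370,::-1],None,fx=4.4,fy=4.2,interpolation=cv2.INTER_CUBIC))
p,d=bot.grab_frame('top'); cv2.imwrite('pics/t3.png',p[:,:,::-1])
s=bot.observe(); print(s['time'],s['tcp_pos'],s['wrist_force'])
E
```

```text
tcp_pos: [507.0, -249.0, 206.8]
wrist_force: [0.4, 0.3, -0.0]
11.0 [ 508.81783322 -243.8851765   207.28409645] [ 0.04928869 -0.18701676  0.20085023]
```

View pics/s3.png

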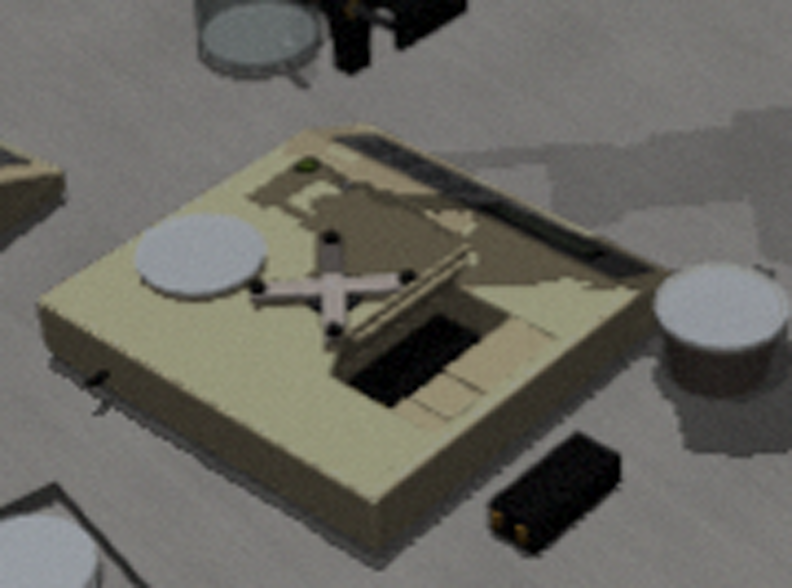

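View pics/t3.png

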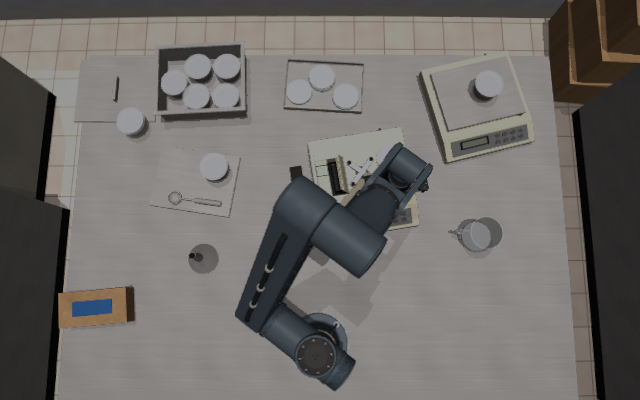

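The door stands open (scene zoom 340–475, 250–375) with the battery bay showing. The pad is flush again, and the tub, lid and spare pack haven't moved. The hand is clear at z ≈ 207 mm.

```bash
python3 -c "
from cell import bot
print(bot.sign_off())"
```

```text
the job is handed in; nothing more can be done
None
```

The battery door is open and the hand is clear; I handed the job in at about 11 s of the 54 s allowed.

- **Finding the pad:** With the jaws shut, I touched the plain strip first. It did not yield at about 6.5 N, at a height of about 64.9 mm. I made that one touch and then moved to where the pad's seam showed in the pictures (scale x about 66 mm). There the surface gave way at about 1 N. So the pad was confirmed by touch, but the camera pointed me to it; I did not feel along the whole strip.
- **Pressing:** I pressed the pad in about 4.8 mm, until it stopped moving at its stop. The force there was about 7 N, the highest of the whole job, and the door sprang open.
- **Last checks:** After I went straight up and away, the pictures showed the door standing open and the pad flush again. The nearby tub, loose lid and spare pack were where they had been, and the wrist force was about zero.
- **Disagreement:** The two cameras' positions for the scale differed by about 3 mm, and single corner points were up to 7 mm off. This did not affect the press, since the pad yielded all the way to its stop.

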